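# Blank off the lamp with the filter turret and lock it

## Task

Gently push the four-armed filter turret round by one of its arms until the solid disc (the one with no opening) fully covers the round white lamp window, then push the lock lever home to its stop, clockwise seen from above. Only push: do not lift the turret on its spindle, and leave the things lying about where they are. Finish with the disc still covering the window.

Things in the scene. Friction and masses are not known exactly. Their poses are not given: they have to be found in the camera images.
- stand: Grey base plate 130 x 360 x 18 mm, bolted to the table, turned by up to 0.4 rad. Origin on the table under the turret's axis; z up. Its +y runs to the lamp housing, a dark cylinder 60 mm across, top 60 mm above the table; towards -y, clear of the turret, is the lock lever's post. Under the turret's arms it is open down to the plate, but for the lamp and a hub post 56 mm across.
- lamp_window (a point): Centre of the round white lamp window, 32 mm across, on top of the lamp housing, 61.5 mm above the table, 110 mm from the turret's axis. The holders pass 12 mm above it.
- turret: Level turret, turns either way without end; stiff (0.14 N m), stays where left, no clicks. Origin on its axis, 77 mm above the table at mid-height of its arms; z up. Arms along +x (solid disc), +y (empty ring), -x (ring with cross), -y (ring with one bar): bars 10 mm wide, 14 mm tall, from the 44 mm hub to 88 mm from the axis, then a holder 48 mm across. Sweep radius 134 mm. Hub nut top: 95 mm.
- blank_center (a point): Centre of the solid steel disc (48 mm across, 6 mm thick, no opening) at the end of the turret's +x arm, 110 mm from the axis, 77 mm above the table.
- spindle (a joint): How far the turret has been lifted on its spindle, m: 0 seated (its weight holds it), up to 0.02.
- lock_lever (a joint): Angle of the lock lever, rad: 0 fully open, 1.2 home against its stop; grows clockwise seen from above. Starts between 0 and 0.3. About 0.1 N m of friction (2 N at 50 mm), stays where it is left. It does not affect how the turret turns.
- lever_pivot (a point): On the lever's vertical axis, at mid-height of the lever bar, 60 mm above the table. The pivot boss is 26 mm across.
- lever_knob (a point): Centre line of the lever's upright black knob (18 mm across, 54 to 78 mm above the table), 66 mm from the pivot, at bar height. The steel bar between is 10 mm wide, 12 mm tall, 54 to 66 mm above the table. Fully open the bar points 30 degrees clockwise of the stand's +x; home, about along the stand's -y.
- drops: Bystander: eye-drop bottle, 26 mm across, 60 mm tall, standing near the lever. Origin under its centre.
- trial_lens: Bystander: loose trial lens in a dark ring, 38 mm across, 5 mm thick, lying flat near the lever. Origin under its centre.
- specs_case: Bystander: black spectacle case, 65 x 160 x 42 mm, beyond the turret. Origin under its centre.
- pen_torch: Bystander: pen torch 125 mm long, 16 mm thick, lying. Origin under its middle.
- saline: Bystander: saline bottle, 60 mm across, 150 mm tall, standing. Origin under its centre.
- paddle: Bystander: flat black eye paddle, 190 mm long, 5 mm thick, lying. Origin under the handle.
- ruler: Bystander: flat white ruler 25 x 150 x 4 mm, lying. Origin under its centre.

How it is judged (in metres and radians):
On the way, in this order (a step that is already met when the one before it is completed fails the run):
1. the solid disc covers the lamp window and rests, the lock lever still open (horizontal distance between blank_center and lamp_window below 0.008 m and angular speed of turret below 0.1 rad/s and value of joint lock_lever below 0.6 rad), for 0.2 s.
2. the lock lever is home, the disc still over the window (horizontal distance between blank_center and lamp_window below 0.008 m and angular speed of turret below 0.1 rad/s and value of joint lock_lever above 1.05 rad), for 0.2 s.
At the end, for the whole second after the job is handed in: The solid disc's centre is within 8 mm (level) of the lamp window's centre, so the window is fully covered; the turret is at rest and seated on its spindle (lifted under 2 mm); the lock lever is at 1.05 rad or more of 1.2 and at rest (all of step 2 and value of joint spindle below 0.002 m and velocity of joint lock_lever below 0.1 rad/s); the robot touches nothing.
It fails at once if the turret is lifted on its spindle by more than 5 mm (value of joint spindle above 0.005 m).
It fails at once if the turret is pushed or squeezed with more than 40 N (contact force between any of the fingers, the arm and turret above 40 N).
It fails at once if a bystander is moved or lifted by more than 20 mm (distance of any of drops, trial_lens, specs_case, pen_torch, saline, paddle, ruler from where it was at the start of the episode above 0.02 m).
It also fails if it takes over 58 s, if anything falls off the work surface, if the arm or the gripper's body presses on something with over 40 N, if the wrist force passes 120 N, or if a joint passes its speed limit or range.

## Robot

A 6-joint arm with a two-finger parallel gripper is mounted at the origin on the work surface. World frame = base frame: x ahead of the robot, y to its left, z up, the work surface at z = 0. Lengths are in mm, angles in degrees, forces in N, time in s.
With the tool pointing down it reaches from about 300 to 950 mm from the base axis. Payload 3.1 kg.
Tool frame: the origin (TCP) lies midway between the tips of the shut fingers; the grasp point (between the pads) lies 19 mm behind it (manip.tcp_to_grasp is the distance from the TCP to the grasp point, in mm); y points along the fingers, x is the direction in which the jaws open and shut, and the axes are right-handed (so a half turn about y gives the same grasp; the last joint's range is limited). The gripper opens to 85 mm and grips with 20 to 120 N. Pads are 22 mm wide; open, the fingers measure 114 mm over their backs; the gripper's body (76 mm by 85 mm) begins 54 mm behind the grasp point. The pads swing forward as they close: fully open they stand 13 mm farther back than shut.
Start: joints at [-74.124, 17.653, 93.61, -0, 68.738, -3.994], TCP at [212.405, -587.806, 231.272] pointing down, gripper open.
Joint ranges: [-175.34, 175.34], [-45.06, 112.39], [2.9, 150.54], [-68.45, 248.45], [3.09, 151.38], [-168.51, 168.51]. Speed limits (degrees/s): [159.86, 159.86, 180, 180, 180, 180].

## Interface

Orientations are given as a 3x3 rotation matrix whose columns are the frame's x, y, z axes.
In Python, from workcell import manip, optics, workorder, models gives the robot as it stands.
- The arm moves only by the shell command python3 -m pendant 'ROWS' [FORCE]. ROWS is JSON, a list of rows, each an object with "offset": the shift along the tool's x, y, z in mm, a list of three; "twist": the turn, a rotation vector about the tool's x, y, z in degrees, a list of three; "grip": the finger opening in mm, from 0 to 85.4. In form: [{"offset": [dx, dy, dz], "twist": [ax, ay, az], "grip": grip}, ...]. A call has 1 to 12 rows; each row shifts and turns the commanded pose from where the row before left it, along the tool's axes as they then stand; what a row does not reach is not made up. A row lasts 1/8 s, in which the tool goes at most 62.5 mm and 10.7 degrees, less where a joint would pass 70% of its speed; a pose out of reach is approached as far as the arm can. A call with a gripper value outside its range is refused whole. The fingers move at their own pace and stop on an object; FORCE is the grip in N (left out, the last holds). Time passes only in rows, so rows that do not move let the fingers close. It gives the time, the measured TCP pose, the force and the opening at its end, in the units of the state.
- manip.get_obs(): the state, without advancing time (a new reading comes with each control period).
- optics.camera(name): name is "scene" or "side" or "wrist"; returns a dict with "frame" (384x512x3 uint8, red, green, blue), "mtx" (3x3 intrinsics, pixels), "rvec" (rotation vector, rad) and "tvec" (3), from world to camera coordinates, as OpenCV has them. Camera axes: x right, y down, z forward; pixel columns grow to the right and rows downward; lengths in mm; the calibration is good to about 2 mm. The wrist camera is an equidistant fisheye: a pixel r from the principal point sees the ray r / f radians off the axis. A picture is of the moment at which its call begins. There is no depth.
- workorder.close_job(): hands the job in, once; it reports no verdict.
Trained networks look in the newest picture that a camera, given by its name, has taken for a name from the list of things; names that differ only in an ending like _2 or _b are one class to them, and where a whole thing is asked for, a point or a joint stands for the part that bears it (a point fixed in the world has none). Each returns a list of dicts, best first, with "p" (0 to 1); they miss things now and then, are a little off and sometimes report something else, mostly with a low value. They report only what shows in the picture. A call takes as long as a camera call.
- models.look_for(camera, name): "extent" ([left, top, right, bottom] in pixels, round what is visible of it).
The state is a dict: "time": time; "joint_pos": joint angles; "joint_velocities": joint speeds; "tau": joint torques, N m; "ee_pos": TCP position; "tool_rot": TCP orientation; "ft_force": force on the tool from outside, world axes, zero at the start; "moment": the same for the moment, N m; "grip_width": finger opening in mm.
Only numpy, scipy, OpenCV 4.12 (cv2) and the standard library are available. Lean on these libraries where they do the work, as an engineer would, in place of code of your own. Each camera call takes 0.05 s, during which the arm holds its last target.

## Working session

There is one attempt and no reset: what is moved stays moved. The work goes in short steps, Python scripts to look and compute and a shell command to move; the robot and the scene stay as the last step left them, time stands still between calls to the robot, and variables do not carry over. Pictures are saved under pics/ and viewed, and the job is handed in when it is done.

```bash
ls; mkdir -p pics
cat > h.py <<'E'
import numpy as np, cv2
from workcell import manip, optics, workorder, models
def snap(n,fn):
    c=optics.camera(n); cv2.imwrite('pics/'+fn,c['frame'][:,:,::-1]); return c
def ray(c,u,v,fish=False):
    K=np.array(c['mtx']);R=cv2.Rodrigues(np.array(c['rvec'],float))[0];t=np.array(c['tvec'],float).ravel()
    x=(u-K[0,2])/K[0,0];y=(v-K[1,2])/K[1,1]
    if fish:
        r=np.hypot(x,y); s=np.sin(r)/r if r>0 else 1; d=np.array([x*s,y*s,np.cos(r)])
    else: d=np.array([x,y,1.])
    return -R.T@t, R.T@d
def at(c,u,v,z,fish=False):
    o,d=ray(c,u,v,fish); return o+d*(z-o[2])/d[2]
def proj(c,P):
    return cv2.projectPoints(np.array(P,float).reshape(-1,3),np.array(c['rvec'],float),np.array(c['tvec'],float),np.array(c['mtx'],float),None)[0].reshape(-1,2)
E
python3 - <<'E'
from h import *
o=manip.get_obs();print(o['time'],o['ee_pos'],o['tool_rot'],o['grip_width'])
for n in ['scene','side','wrist']:
    c=snap(n,n+'0.png');print(n,np.array(c['mtx']).tolist(),(-cv2.Rodrigues(np.array(c['rvec'],float))[0].T@np.array(c['tvec'],float).ravel()))
    for k in ['stand','turret','blank_center','lever_knob','lock_lever','drops','trial_lens']:
        try: print(k,[(np.round(d['extent']),round(d['p'],2)) for d in models.look_for(n,k)][:3])
        except Exception as e: print(k,e)
E
```

```text
pics
0.0 [ 212.1862389  -587.00602578  230.02939571] [[ 3.39917366e-01 -6.41054767e-04  9.40455088e-01]
 [-9.40452468e-01  2.22520910e-03  3.39917936e-01]
 [-2.31061524e-03 -9.99997319e-01  1.53505679e-04]] 85.72474673465145
scene [[418.161695440523, 0.0, 256.88888301153673], [0.0, 418.161695440523, 192.5550035368396], [0.0, 0.0, 1.0]] [1159.58254891  527.66250527 1215.07941465]
stand [(array([208., 166., 292., 261.]), 0.91)]
turret [(array([212., 176., 291., 240.]), 0.86)]
blank_center [(array([212., 178., 285., 239.]), 0.57), (array([240., 159., 249., 171.]), 0.36)]
lever_knob [(array([344., 271., 376., 332.]), 0.57), (array([214., 170., 235., 186.]), 0.47)]
lock_lever []
drops [(array([242., 159., 249., 175.]), 0.53)]
trial_lens [(array([185., 199., 200., 208.]), 0.44), (array([193., 248., 242., 290.]), 0.34)]
side [[368.63452854098534, 0.0, 254.08264107171374], [0.0, 368.63452854098534, 191.22461996134123], [0.0, 0.0, 1.0]] [ 330.76391774 -778.38905902  748.55095589]
stand [(array([229., 155., 314., 251.]), 0.66)]
turret [(array([339., 280., 372., 335.]), 0.6), (array([230., 154., 312., 208.]), 0.59), (array([312., 240., 325., 254.]), 0.25)]
blank_center [(array([225., 157., 312., 212.]), 0.84)]
lever_knob [(array([253., 221., 280., 244.]), 0.76), (array([314., 237., 326., 253.]), 0.57), (array([309., 154., 352., 194.]), 0.18)]
lock_lever [(array([254., 219., 281., 241.]), 0.52)]
drops [(array([223., 233., 233., 254.]), 0.51), (array([341., 281., 374., 337.]), 0.51), (array([228., 156., 315., 250.]), 0.5)]
trial_lens []
wrist [[297.3186396354542, 0.0, 262.2878199993805], [0.0, 297.3186396354542, 194.0626624663186], [0.0, 0.0, 1.0]] [ 279.32274342 -563.1372519   374.27392351]
stand []
turret []
blank_center []
lever_knob []
lock_lever []
drops []
trial_lens []
```

Run:
```python
import cv2
a=cv2.imread('pics/scene0.png');cv2.imwrite('pics/scene0z.png',cv2.resize(a[130:310,160:400],None,fx=3.3,fy=3.3,interpolation=cv2.INTER_CUBIC))
a=cv2.imread('pics/side0.png');cv2.imwrite('pics/side0z.png',cv2.resize(a[130:280,190:390],None,fx=4,fy=4,interpolation=cv2.INTER_CUBIC))
```

```text
(no output)
```

View pics/scene0.png

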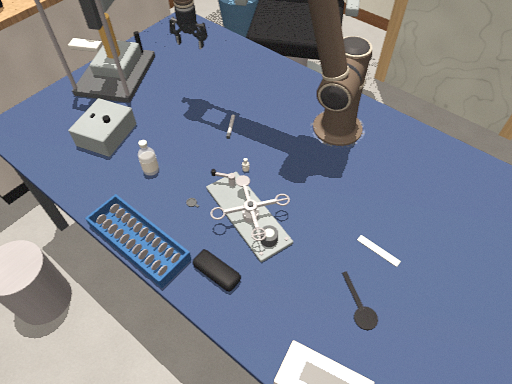

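View pics/side0.png

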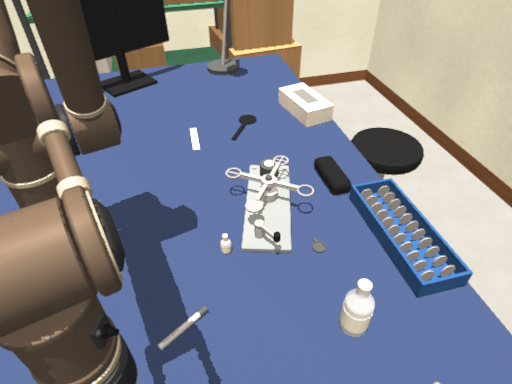

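```bash
ls pics
```

```text
scene0.png
scene0z.png
side0.png
side0z.png
wrist0.png
```

View pics/scene0z.png

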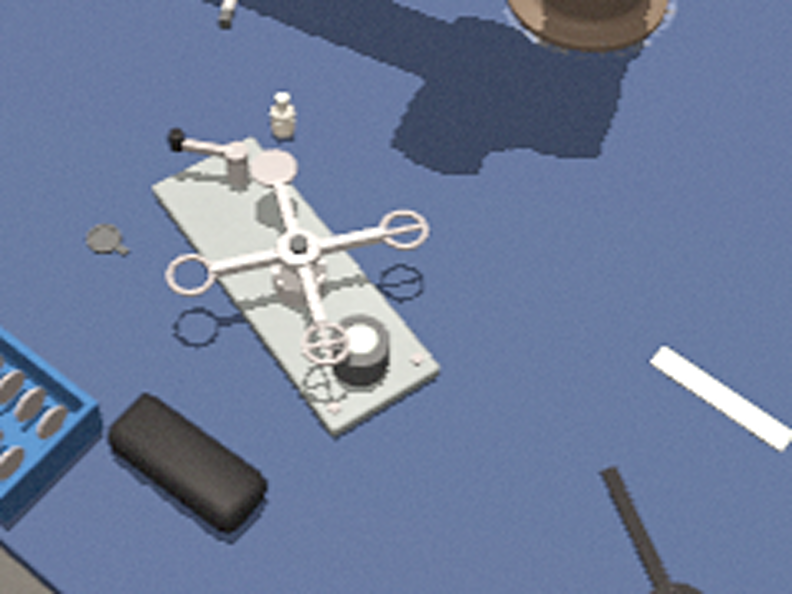

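View pics/side0z.png

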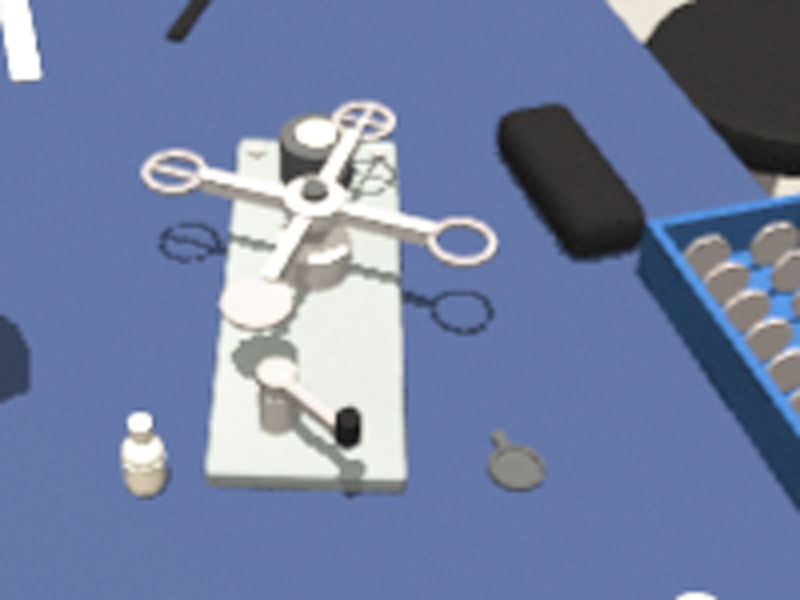

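```bash
cat > m.py <<'E'
from h import *
from scipy.optimize import least_squares
cs=optics.camera('scene');cd=optics.camera('side')
S=dict(nut=(298,243,95),blank=(274,166,80),bar=(404,229,80),empty=(191,274,80),cross=(326,343,80),lamp=(362,340,61.5),piv=(237,151,66),knob=(176,132,78))
D=dict(nut=(316,187,95),blank=(257,304,80),bar=(174,172,80),empty=(461,241,80),cross=(364,121,80),lamp=(314,132,61.5),piv=(277,373,66),knob=(348,409,78))
P={}
for k in S:
    u,v,z=S[k];a=at(cs,160+(u+.5)/3.3-.5,130+(v+.5)/3.3-.5,z)
    u,v,z=D[k];b=at(cd,190+(u+.5)/4-.5,130+(v+.5)/4-.5,z)
    P[k]=(a+b)/2;print(k,a.round(1),b.round(1))
n=(P['blank']+P['bar']+P['empty']+P['cross'])/4;print('axis',n, P['nut'])
for k in ['blank','bar','empty','cross','lamp','piv','knob']:
    d=P[k]-n;print(k,np.hypot(d[0],d[1]).round(1),np.degrees(np.arctan2(d[1],d[0])).round(1))
d=P['knob']-P['piv'];print(np.hypot(d[0],d[1]),np.degrees(np.arctan2(d[1],d[0])))
E
python3 m.py
```

```text
nut [566.9  10.9  95. ] [567.1   7.   95. ]
blank [499.1 -78.5  80. ] [500.2 -84.1  80. ]
bar [478.   76.1  80. ] [476.6  69.7  80. ]
empty [654.5 -54.1  80. ] [652.9 -59.2  80. ]
cross [631.6  99.3  80. ] [630.6  93.4  80. ]
lamp [598.3 117.3  61.5] [596.9 113.9  61.5]
piv [ 500.4 -129.9   66. ] [ 500.1 -135.9   66. ]
knob [ 528.8 -190.9   78. ] [ 531.3 -188.3   78. ]
axis [565.43118544   7.80350004  80.        ] [566.98426734   8.96655812  95.        ]
blank 110.8 -126.4
bar 109.6 143.6
empty 109.3 -36.2
cross 110.2 53.4
lamp 112.5 73.4
piv 155.1 -114.9
knob 200.6 -100.2
64.09629498965113 -62.24183203832544
```

```bash
R='{"offset":[-33.3,0,39.6],"twist":[0,0,0],"grip":30}'; echo; python3 -m pendant '[{"offset":[-33.3,0,39.6],"twist":[0,0,0],"grip":30},{"offset":[-33.3,0,39.6],"twist":[0,0,0],"grip":30},{"offset":[-33.3,0,39.6],"twist":[0,0,0],"grip":30},{"offset":[-33.3,0,39.6],"twist":[0,0,0],"grip":30},{"offset":[-33.3,0,39.6],"twist":[0,0,0],"grip":30},{"offset":[-33.3,0,39.6],"twist":[0,0,0],"grip":30},{"offset":[-33.3,0,39.6],"twist":[0,0,0],"grip":30},{"offset":[-33.3,0,39.6],"twist":[0,0,0],"grip":30},{"offset":[-33.3,0,39.6],"twist":[0,0,0],"grip":30},{"offset":[-33.3,0,39.6],"twist":[0,0,0],"grip":30},{"offset":[-33.3,0,39.6],"twist":[0,0,0],"grip":30},{"offset":[-33.3,0,39.6],"twist":[0,0,0],"grip":30}]' 20
python3 -m pendant '[{"offset":[0,0,0],"twist":[0,-10.5,0],"grip":30},{"offset":[0,0,0],"twist":[0,-10.5,0],"grip":30},{"offset":[0,0,0],"twist":[0,-10.5,0],"grip":30},{"offset":[0,0,0],"twist":[0,-10.5,0],"grip":30},{"offset":[0,0,0],"twist":[0,-10.5,0],"grip":30},{"offset":[0,0,0],"twist":[0,-10.5,0],"grip":30},{"offset":[0,0,0],"twist":[0,-10.5,0],"grip":30},{"offset":[0,0,0],"twist":[0,-10.5,0],"grip":30},{"offset":[0,0,0],"twist":[0,-10.5,0],"grip":30},{"offset":[0,0,0],"twist":[0,-10.5,0],"grip":30},{"offset":[0,0,0],"twist":[0,-10.5,0],"grip":30},{"offset":[0,0,0],"twist":[0,-10.5,0],"grip":30}]'
```

```text
time: 2.8
ee_pos: [524.3, -48.9, 231.6]
tool_rot: [[0.34, 0.001, 0.94], [-0.94, -0.0, 0.34], [0.001, -1.0, 0.001]]
ft_force: [1.1, -0.5, 0.4]
grip_width: 29.9
time: 4.3
ee_pos: [523.5, -50.5, 231.4]
tool_rot: [[0.556, 0.0, -0.831], [0.831, -0.0, 0.556], [0.0, -1.0, -0.0]]
ft_force: [0.4, -0.2, -0.1]
grip_width: 29.9
```

```bash
python3 -m pendant '[{"offset":[0,0,0],"twist":[0,-10.5,0],"grip":30},{"offset":[0,0,0],"twist":[0,-10.5,0],"grip":30},{"offset":[0,0,0],"twist":[0,-10.5,0],"grip":30},{"offset":[0,0,0],"twist":[0,-10.5,0],"grip":30},{"offset":[0,0,0],"twist":[0,-10.5,0],"grip":30},{"offset":[0,0,0],"twist":[0,-10.5,0],"grip":30},{"offset":[0,0,0],"twist":[0,-10.5,0],"grip":30},{"offset":[0,0,0],"twist":[0,-10.5,0],"grip":30},{"offset":[0,0,0],"twist":[0,0,0],"grip":30}]'
python3 - <<'E'
from h import *
o=manip.get_obs();R=np.array(o['tool_rot']);print(o['time'],o['ee_pos'],R.round(3).tolist(),np.degrees(np.arctan2(R[1,0],R[0,0])),o['grip_width'],np.round(o['joint_pos'],1))
snap('wrist','w1.png');snap('scene','s1.png')
E
```

```text
time: 5.42
ee_pos: [523.5, -50.5, 231.4]
tool_rot: [[-0.763, 0.0, -0.646], [0.646, -0.0, -0.763], [-0.0, -1.0, -0.0]]
ft_force: [-0.2, 0.6, 0.1]
grip_width: 30.1
5.425 [523.53587581 -50.47705658 231.37158942] [[-0.763, 0.0, -0.646], [0.646, -0.0, -0.763], [-0.0, -1.0, -0.0]] 139.74807652694372 30.14416896586874 [ -10.3    6.7  106.9    0.    66.4 -150. ]
```

View pics/w1.png

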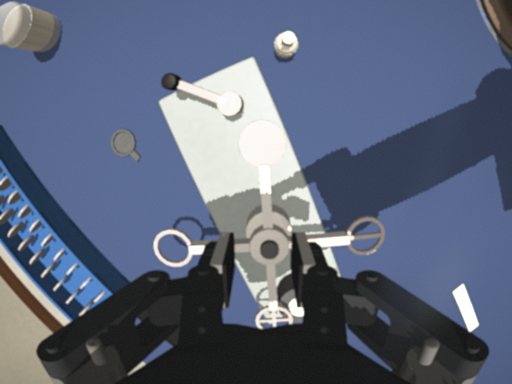

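Run:
```python
from h import *
c=optics.camera('wrist')
for k,u,v,z in [('disc',262,143,80),('nut',269,249,95),('empty',175,248,80),('bar',366,236,80),('boss',230,104,66),('knob',171,81,78)]: print(k,at(c,u,v,z,True).round(1))
```

```text
disc [498.6 -78.9  80. ]
nut [563.2   8.5  95. ]
empty [649.7 -54.   80. ]
bar [475.   75.3  80. ]
boss [ 498.2 -130.2   66. ]
knob [ 526.3 -188.1   78. ]
```

```bash
python3 -m pendant '[{"offset":[0,30,0],"twist":[0,-3.7,0],"grip":30},{"offset":[0,35,0],"twist":[0,0,0],"grip":30},{"offset":[0,25,0],"twist":[0,0,0],"grip":30},{"offset":[0,25,0],"twist":[0,0,0],"grip":30},{"offset":[0,25,0],"twist":[0,0,0],"grip":30},{"offset":[0,25,0],"twist":[0,0,0],"grip":30},{"offset":[0,0,0],"twist":[0,0,0],"grip":30}]'
python3 - <<'E'
from h import *
snap('wrist','w2.png');snap('side','d2.png')
a=cv2.imread('pics/d2.png');cv2.imwrite('pics/d2z.png',cv2.resize(a[130:280,190:390],None,fx=4,fy=4,interpolation=cv2.INTER_CUBIC))
E
```

```text
time: 6.45
ee_pos: [521.4, -50.1, 64.3]
tool_rot: [[-0.804, -0.005, -0.595], [0.595, 0.001, -0.804], [0.005, -1.0, 0.002]]
ft_force: [0.2, -0.1, -0.4]
grip_width: 30.2
```

View pics/d2z.png

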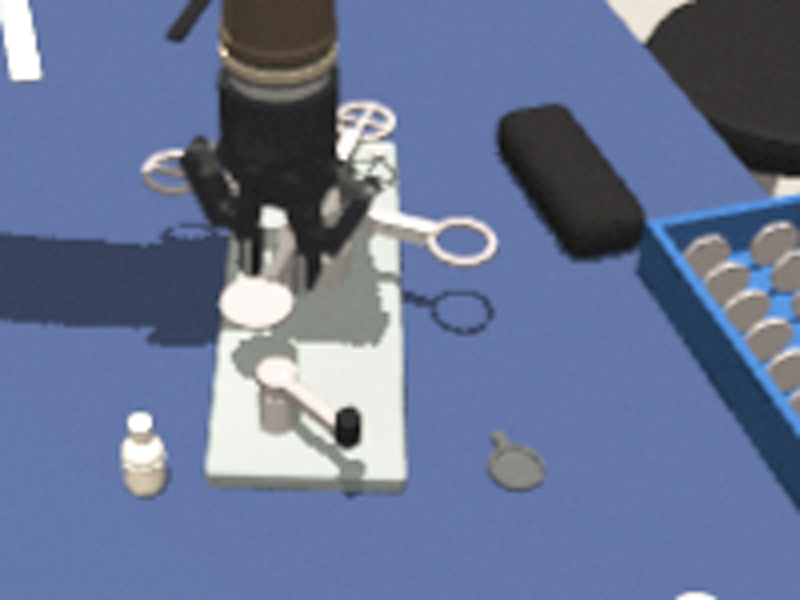

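View pics/w2.png

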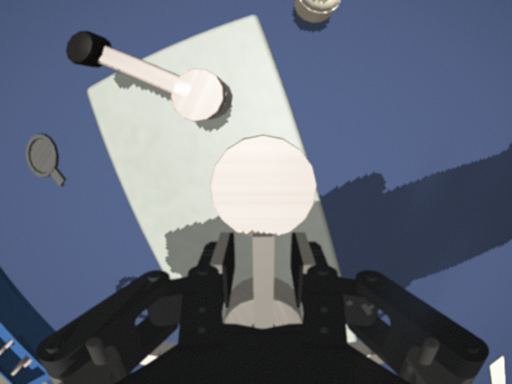

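```bash
python3 -m pendant '[{"offset":[5,0,-0.2],"twist":[0,4,0],"grip":30},{"offset":[5,0,-0.2],"twist":[0,4,0],"grip":30},{"offset":[5,0,-0.2],"twist":[0,4,0],"grip":30},{"offset":[5,0,-0.2],"twist":[0,4,0],"grip":30},{"offset":[5,0,-0.2],"twist":[0,4,0],"grip":30},{"offset":[7.5,0,-0.4],"twist":[0,6,0],"grip":30},{"offset":[7.5,0,-0.4],"twist":[0,6,0],"grip":30},{"offset":[7.5,0,-0.4],"twist":[0,6,0],"grip":30},{"offset":[7.5,0,-0.4],"twist":[0,6,0],"grip":30}]'
python3 - <<'E'
from h import *
snap('wrist','w3.png')
o=manip.get_obs();R=np.array(o['tool_rot']);p=np.array(o['ee_pos']);d=p-[565.5,8,0];print(p,np.hypot(d[0],d[1]),np.degrees(np.arctan2(d[1],d[0])),np.degrees(np.arctan2(R[1,2],R[0,2])))
E
```

```text
time: 7.68
ee_pos: [496.6, -5.3, 68.0]
tool_rot: [[-0.163, 0.003, -0.987], [0.987, -0.002, -0.163], [-0.002, -1.0, -0.002]]
ft_force: [-0.8, -2.5, 0.4]
grip_width: 30.0
[496.3587017   -4.31433387  67.93827615] 70.2293524721798 -169.90129087594403 -170.7551988159153
```

View pics/w3.png

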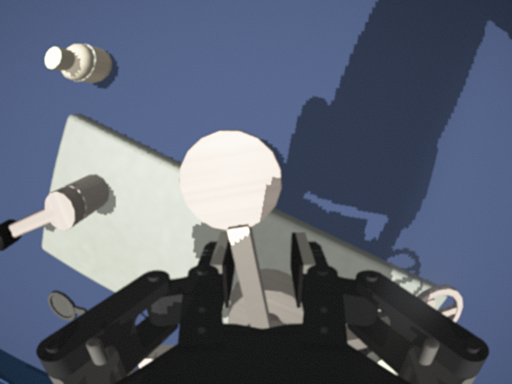

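```bash
python3 -m pendant '[{"offset":[7.5,1,-0.4],"twist":[0,6,0],"grip":30},{"offset":[7.5,1,-0.4],"twist":[0,6,0],"grip":30},{"offset":[7.5,0,-0.4],"twist":[0,6,0],"grip":30},{"offset":[7.5,0,-0.4],"twist":[0,6,0],"grip":30},{"offset":[7.5,0,-0.4],"twist":[0,6,0],"grip":30},{"offset":[7.5,0,-0.4],"twist":[0,6,0],"grip":30},{"offset":[7.5,0,-0.4],"twist":[0,6,0],"grip":30},{"offset":[7.5,0,-0.4],"twist":[0,6,0],"grip":30},{"offset":[7.5,0,-0.4],"twist":[0,6,0],"grip":30},{"offset":[7.5,0,-0.4],"twist":[0,6,0],"grip":30},{"offset":[7.5,0,-0.4],"twist":[0,6,0],"grip":30},{"offset":[7.5,0,-0.4],"twist":[0,6,0],"grip":30}]'
cat > st.py <<'E'
from h import *
import sys
o=manip.get_obs();R=np.array(o['tool_rot']);p=np.array(o['ee_pos']);d=p-[565.5,8,0];print(o['time'],p.round(1),'r',np.hypot(d[0],d[1]).round(1),'ang',np.degrees(np.arctan2(d[1],d[0])).round(1),'tool',np.degrees(np.arctan2(R[1,2],R[0,2])).round(1))
for n in ['wrist','scene','side']:
    c=snap(n,n+sys.argv[1]+'.png'); f=c['frame'][:,:,::-1]
    if n!='wrist':
        u,v=proj(c,[566,8,70])[0]; u=int(u);v=int(v)
        cv2.imwrite('pics/'+n+sys.argv[1]+'z.png',cv2.resize(f[max(v-70,0):v+70,u-90:u+90],None,fx=4,fy=4,interpolation=cv2.INTER_CUBIC)); print(n,'origin',u-90,max(v-70,0))
E
python3 st.py 4
```

```text
time: 9.22
ee_pos: [533.7, 70.8, 65.7]
tool_rot: [[0.887, 0.001, -0.461], [0.461, -0.0, 0.887], [0.0, -1.0, -0.001]]
ft_force: [-1.5, -1.5, 1.6]
grip_width: 30.0
9.225 [533.7  70.8  65.7] r 70.4 ang 116.9 tool 117.5
scene origin 159 136
side origin 178 113
```

View pics/wrist4.png

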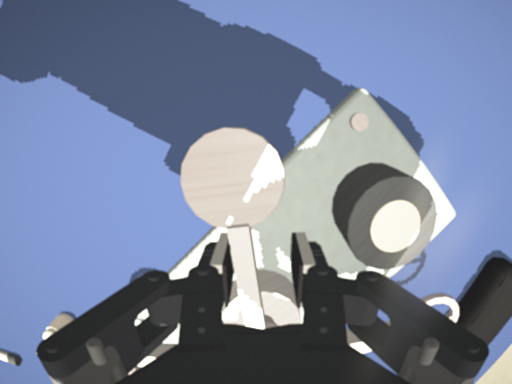

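View pics/scene4z.png

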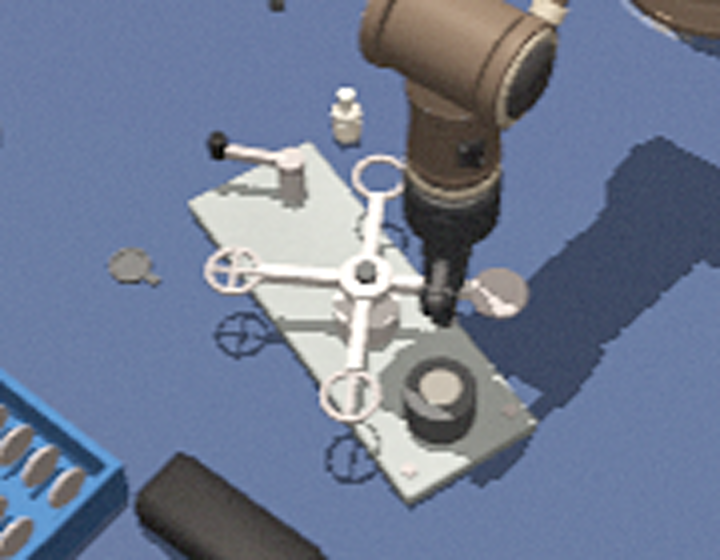

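Run:
```python
from h import *
c=optics.camera('wrist')
for k,u,v,z in [('disc',232,178,80),('lamp',396,227,61.5)]:
    p=at(c,u,v,z,True);d=p-[565.5,8,0];print(k,p.round(1),np.hypot(d[0],d[1]),np.degrees(np.arctan2(d[1],d[0])))
```

```text
disc [502.6 101.9  80. ] 113.04908770505416 123.81870306875402
lamp [597.9 115.   61.5] 111.83995628086187 73.15568989080735
```

```bash
python3 -m pendant '[{"offset":[7.5,0,-0.4],"twist":[0,6,0],"grip":30},{"offset":[7.5,0,-0.4],"twist":[0,6,0],"grip":30},{"offset":[7.5,0,-0.4],"twist":[0,6,0],"grip":30},{"offset":[7.5,0,-0.4],"twist":[0,6,0],"grip":30},{"offset":[7.5,0,-0.4],"twist":[0,6,0],"grip":30},{"offset":[7.5,0,-0.4],"twist":[0,6,0],"grip":30},{"offset":[5,0,-0.2],"twist":[0,4,0],"grip":30},{"offset":[3.8,0,-0.1],"twist":[0,3,0],"grip":30},{"offset":[0,0,0],"twist":[0,0,0],"grip":30}]'
python3 st.py 5
```

```text
time: 10.55
ee_pos: [585.2, 76.1, 64.4]
tool_rot: [[0.964, -0.0, 0.264], [-0.264, -0.0, 0.964], [-0.0, -1.0, -0.0]]
ft_force: [-1.4, -0.7, 0.5]
grip_width: 30.0
10.55 [585.2  76.1  64.4] r 70.9 ang 73.8 tool 74.7
scene origin 159 136
side origin 178 113
```

View pics/wrist5.png

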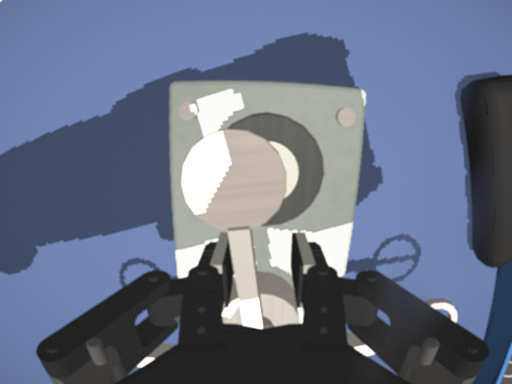

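View pics/scene5z.png

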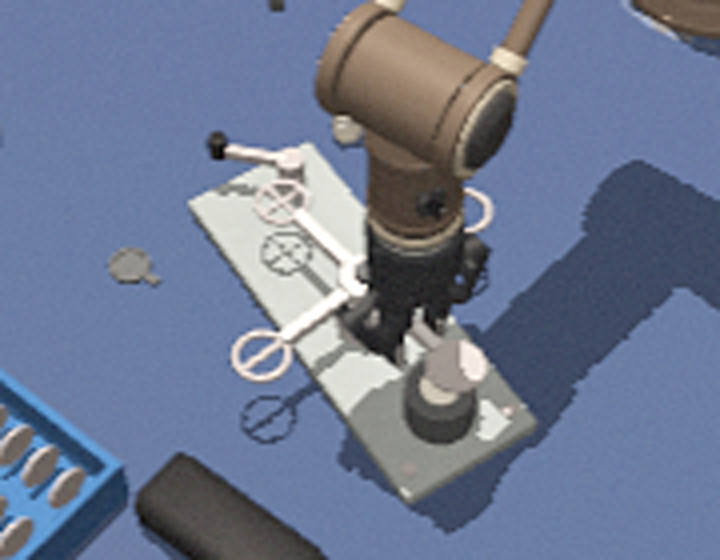

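View pics/side5z.png

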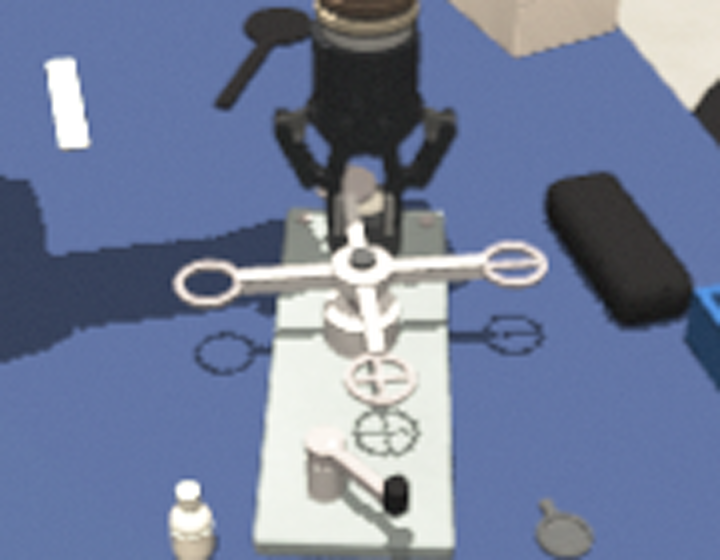

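Run:
```python
from h import *
c=optics.camera('wrist')
for k,u,v,z in [('disc',235,179,80),('winR',299,173,61.5),('houseR',323,172,60),('lamp?',270,170,61.5)]:
    p=at(c,u,v,z,True);d=p-[565.5,8,0];print(k,p.round(1),np.hypot(d[0],d[1]),np.degrees(np.arctan2(d[1],d[0])))
R=cv2.Rodrigues(np.array(c['rvec'],float))[0];t=np.array(c['tvec'],float).ravel()
for P in [(597.5,115.3,61.5),(598,114,61.5)]:
    q=R@np.array(P)+t;th=np.arctan2(np.hypot(q[0],q[1]),q[2]);f=c['mtx'][0][0];print(P,np.array([c['mtx'][0][2],c['mtx'][1][2]])+f*th*q[:2]/np.hypot(q[0],q[1]))
```

```text
disc [584.1 119.7  80. ] 113.23483025916947 80.54369959704954
winR [613.2 110.4  61.5] 112.94890407029216 65.01166510516816
houseR [625.5 107.3  60. ] 116.02737523319938 58.862551330814135
lamp? [599.5 115.7  61.5] 112.92403393810041 72.4848718727047
(597.5, 115.3, 61.5) [266.37579003 171.75492248]
(598, 114, 61.5) [268.01516452 173.93893989]
```

```bash
python3 -m pendant '[{"offset":[3.8,0,-0.1],"twist":[0,3,0],"grip":30},{"offset":[2.5,0,-0.1],"twist":[0,2,0],"grip":30},{"offset":[2.5,0,-0.1],"twist":[0,2,0],"grip":30},{"offset":[0,0,0],"twist":[0,0,0],"grip":30},{"offset":[0,0,0],"twist":[0,0,0],"grip":30}]'
python3 st.py 6
```

```text
time: 11.38
ee_pos: [593.9, 73.5, 64.3]
tool_rot: [[0.924, 0.0, 0.381], [-0.381, 0.0, 0.924], [0.0, -1.0, 0.0]]
ft_force: [-0.4, -0.8, -0.2]
grip_width: 30.3
11.375 [593.9  73.5  64.3] r 71.3 ang 66.6 tool 67.6
scene origin 159 136
side origin 178 113
```

View pics/wrist6.png

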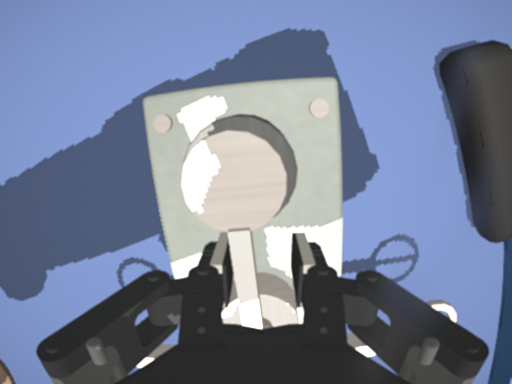

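View pics/side6z.png

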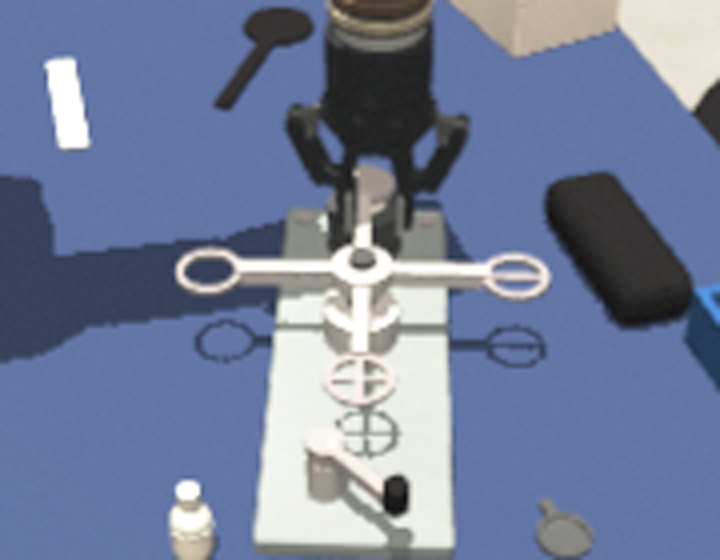

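Run:
```python
from h import *
c=optics.camera('wrist')
for k,u,v,z in [('disc',235,179,80),('houseR',297,170,60),('houseT',240,115,60)]:
    p=at(c,u,v,z,True);d=p-[565.5,8,0];print(k,p.round(1),np.hypot(d[0],d[1]),np.degrees(np.arctan2(d[1],d[0])))
```

```text
disc [598.  116.6  80. ] 113.36632761434005 73.36598098147735
houseR [625.3 105.3  60. ] 114.20196716994894 58.401780005297326
houseT [609.5 141.8  60. ] 140.80585703659594 71.78656987329093
```

```bash
python3 -m pendant '[{"offset":[-4,0,0],"twist":[0,-2,0],"grip":30},{"offset":[-4,0,0],"twist":[0,-2,0],"grip":30},{"offset":[0,0,0],"twist":[0,0,0],"grip":30},{"offset":[0,-10,0],"twist":[0,0,0],"grip":30},{"offset":[0,-25,0],"twist":[0,0,0],"grip":30},{"offset":[0,-40,0],"twist":[0,0,0],"grip":30},{"offset":[0,-60,0],"twist":[0,0,0],"grip":0},{"offset":[0,-30,0],"twist":[0,0,0],"grip":0}]'
python3 st.py 7
```

```text
time: 12.58
ee_pos: [588.6, 76.4, 234.4]
tool_rot: [[0.949, 0.007, 0.316], [-0.316, 0.0, 0.949], [0.007, -1.0, 0.003]]
ft_force: [0.4, 0.1, 0.1]
grip_width: 0.0
12.575 [588.6  76.4 234.4] r 72.2 ang 71.4 tool 71.6
scene origin 159 136
side origin 178 113
```

View pics/wrist7.png

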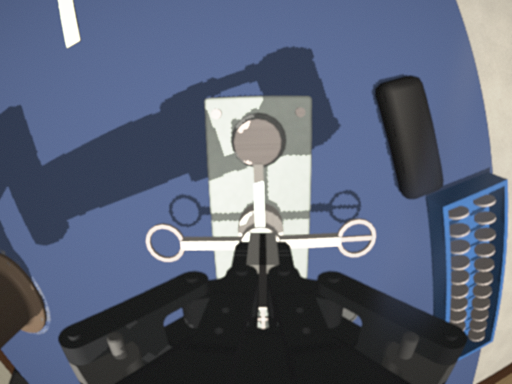

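View pics/side7z.png

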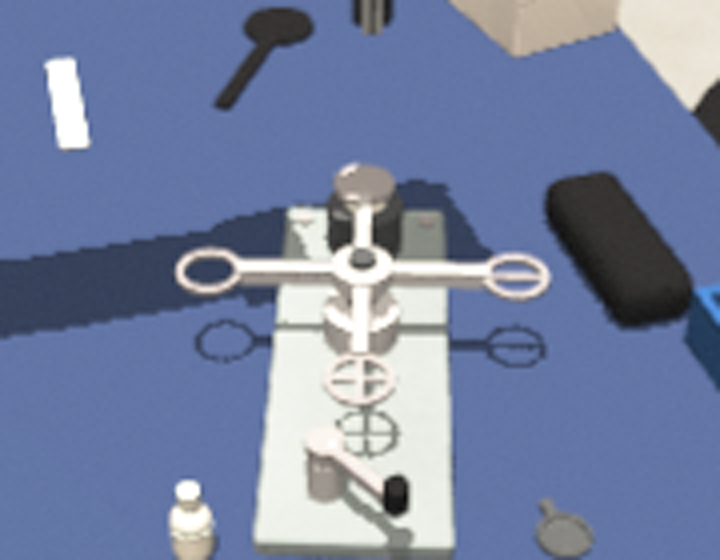

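```bash
python3 -m pendant '[{"offset":[7,0,-46.7],"twist":[0,0,0],"grip":0},{"offset":[7,0,-46.7],"twist":[0,0,0],"grip":0},{"offset":[7,0,-46.7],"twist":[0,0,0],"grip":0},{"offset":[7,0,-46.7],"twist":[0,0,0],"grip":0},{"offset":[7,0,-46.7],"twist":[0,0,0],"grip":0},{"offset":[0,0,0],"twist":[0,-9.1,0],"grip":0},{"offset":[0,0,0],"twist":[0,-9.1,0],"grip":0},{"offset":[0,0,0],"twist":[0,-9.1,0],"grip":0},{"offset":[0,0,0],"twist":[0,-9.1,0],"grip":0},{"offset":[0,0,0],"twist":[0,-9.1,0],"grip":0},{"offset":[0,0,0],"twist":[0,0,0],"grip":0}]'
python3 st.py 8
```

```text
time: 14.1
ee_pos: [544.5, -155.9, 227.4]
tool_rot: [[0.891, -0.003, -0.453], [0.453, 0.001, 0.891], [-0.002, -1.0, 0.002]]
ft_force: [-0.6, -0.6, 0.5]
grip_width: -0.0
14.1 [ 544.5 -155.9  227.4] r 165.2 ang -97.3 tool 117.0
scene origin 159 136
side origin 178 113
```

View pics/wrist8.png

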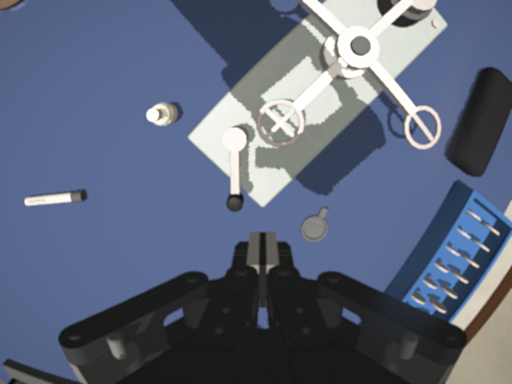

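View pics/side8z.png

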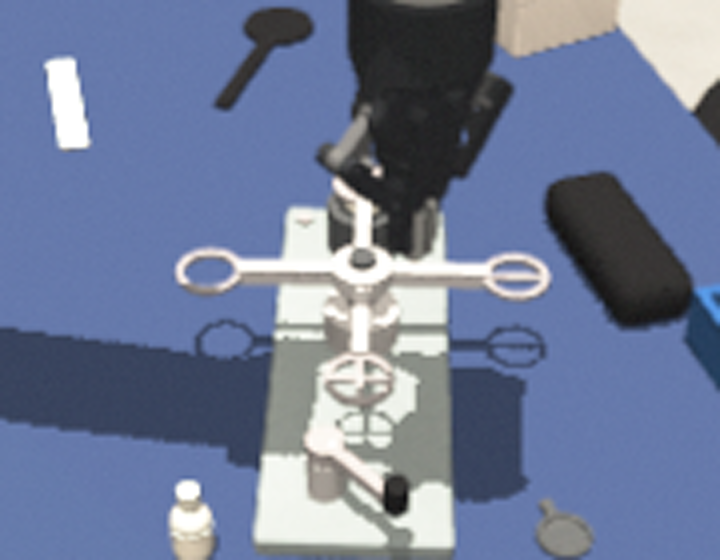

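View pics/scene8z.png

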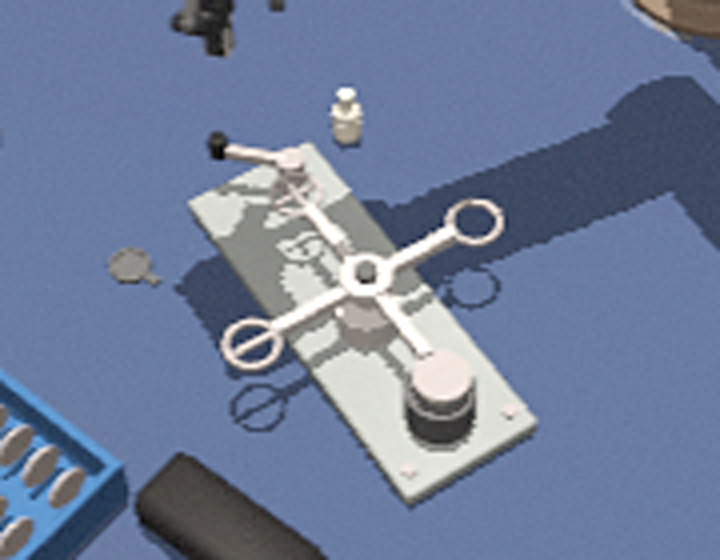

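Run:
```python
from h import *
c=optics.camera('wrist')
P={}
for k,u,v,z in [('boss',235,139,66),('knob',234.5,202,78),('cross',281,124,80),('lens',315,228,5),('dropsBase',170,114,15)]:
    P[k]=at(c,u,v,z,True);print(k,P[k].round(1))
d=P['knob']-P['boss'];print(np.hypot(*d[:2]),np.degrees(np.arctan2(d[1],d[0])))
s=optics.camera('scene');e=optics.camera('side')
u,v=346,137;print(at(s,159+u/4,136+v/4,8)); u,v=190,545;print(at(e,178+u/4,113+v/4,12))
u,v=130,265;print(at(s,159+u/4,136+v/4,5))
o=manip.get_obs();print(o['ee_pos'])
R=np.array(o['tool_rot']); 
for pv in [P['boss'],np.array([499.5,-131.5,66])]: print('pivot in tool',R.T@(pv-o['ee_pos']))
```

```text
boss [ 500.7 -131.4   66. ]
knob [ 529.  -188.9   78. ]
cross [534.6 -96.1  80. ]
lens [ 645.3 -197.4    5. ]
dropsBase [ 412.3 -144.8   15. ]
64.11135326265573 -63.75459016463883
[ 415.39665882 -138.75670803    8.        ]
[ 405.5674262  -154.18611612   12.        ]
[ 646.46279502 -194.12716822    5.        ]
[ 545.55965237 -156.18084201  229.04207453]
pivot in tool [-28.71867703 163.06146035  42.42125055]
pivot in tool [-29.78724168 163.06183399  42.85921298]
```

```bash
python3 -m pendant '[{"offset":[0,40,0],"twist":[0,0,0],"grip":0},{"offset":[0,40,0],"twist":[0,0,0],"grip":0},{"offset":[0,35,0],"twist":[0,0,0],"grip":0},{"offset":[0,25,0],"twist":[0,0,0],"grip":0},{"offset":[0,20,0],"twist":[0,0,0],"grip":0},{"offset":[0,14,0],"twist":[0,0,0],"grip":0},{"offset":[0,0,0],"twist":[0,0,0],"grip":0}]'
python3 st.py 9
```

```text
time: 15.28
ee_pos: [544.8, -155.9, 54.2]
tool_rot: [[0.891, -0.002, -0.455], [0.455, 0.001, 0.891], [-0.002, -1.0, 0.002]]
ft_force: [0.4, 0.1, -0.9]
grip_width: -0.1
15.275 [ 544.8 -155.9   54.2] r 165.2 ang -97.2 tool 117.1
scene origin 159 136
side origin 178 113
```

View pics/wrist9.png

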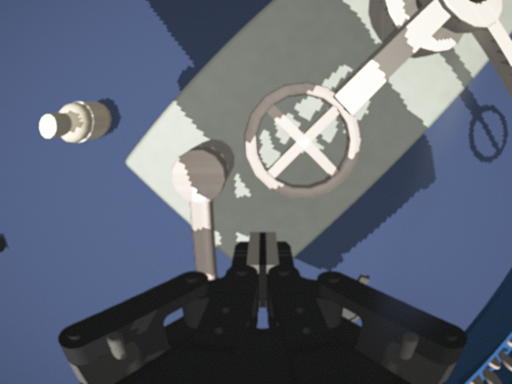

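View pics/side9z.png

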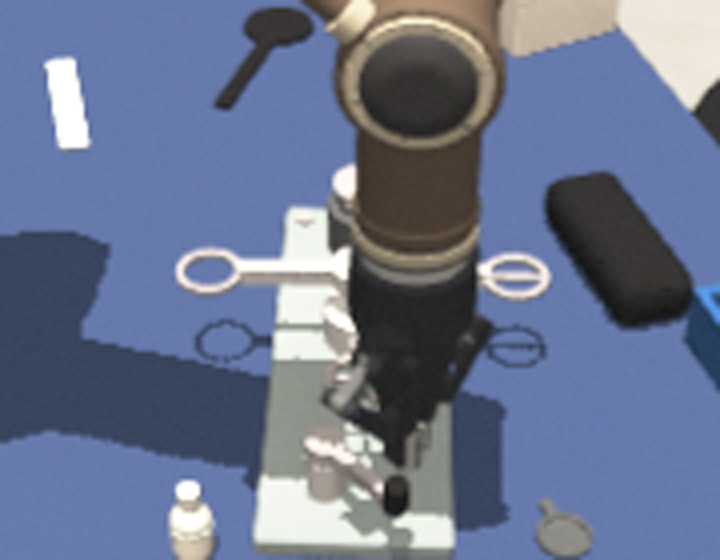

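```bash
python3 -m pendant '[{"offset":[-4.5,0,0],"twist":[0,0,0],"grip":0},{"offset":[-4.5,0,0],"twist":[0,0,0],"grip":0},{"offset":[-4.7,0,-1.8],"twist":[0,6,0],"grip":0},{"offset":[-4.7,0,-1.8],"twist":[0,6,0],"grip":0},{"offset":[-4.7,0,-1.8],"twist":[0,6,0],"grip":0},{"offset":[0,0,0],"twist":[0,0,0],"grip":0}]'
python3 st.py 10
```

```text
time: 16.18
ee_pos: [526.8, -170.7, 55.8]
tool_rot: [[0.987, 0.002, -0.158], [0.158, -0.0, 0.987], [0.002, -1.0, -0.001]]
ft_force: [0.2, -0.6, -0.2]
grip_width: 0.0
16.175 [ 526.8 -170.7   55.8] r 182.9 ang -102.2 tool 99.1
scene origin 159 136
side origin 178 113
```

View pics/wrist10.png

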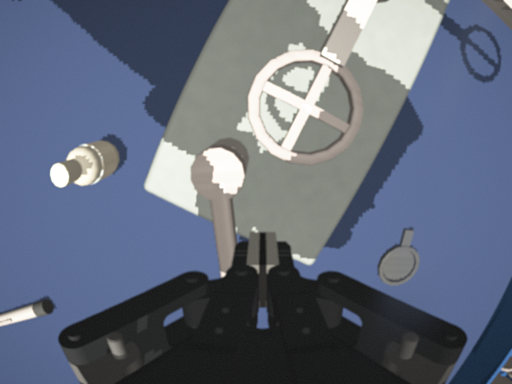

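View pics/side10z.png

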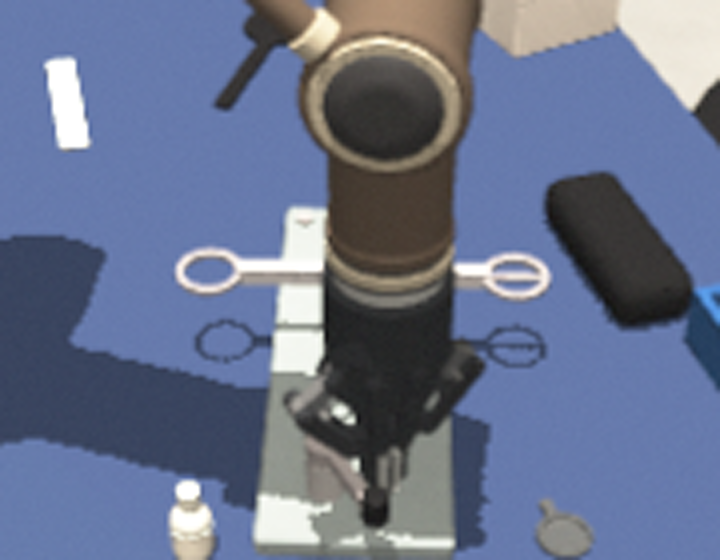

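```bash
python3 -m pendant '[{"offset":[-4.7,0,-1.8],"twist":[0,6,0],"grip":0},{"offset":[-4.7,0,-1.8],"twist":[0,6,0],"grip":0},{"offset":[-4.7,0,-1.8],"twist":[0,6,0],"grip":0},{"offset":[-4.7,0,-1.8],"twist":[0,6,0],"grip":0},{"offset":[0,0,0],"twist":[0,0,0],"grip":0}]'
python3 st.py 11
```

```text
time: 16.95
ee_pos: [508.3, -178.3, 55.7]
tool_rot: [[0.967, 0.001, 0.256], [-0.256, -0.001, 0.967], [0.002, -1.0, -0.001]]
ft_force: [2.4, -1.9, 0.6]
grip_width: 0.2
16.95 [ 508.3 -178.3   55.7] r 194.8 ang -107.1 tool 75.2
scene origin 159 136
side origin 178 113
```

View pics/wrist11.png

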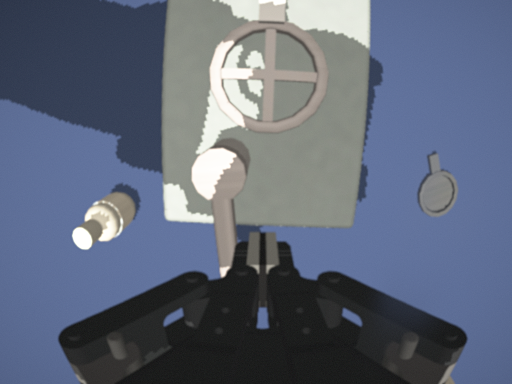

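View pics/side11z.png

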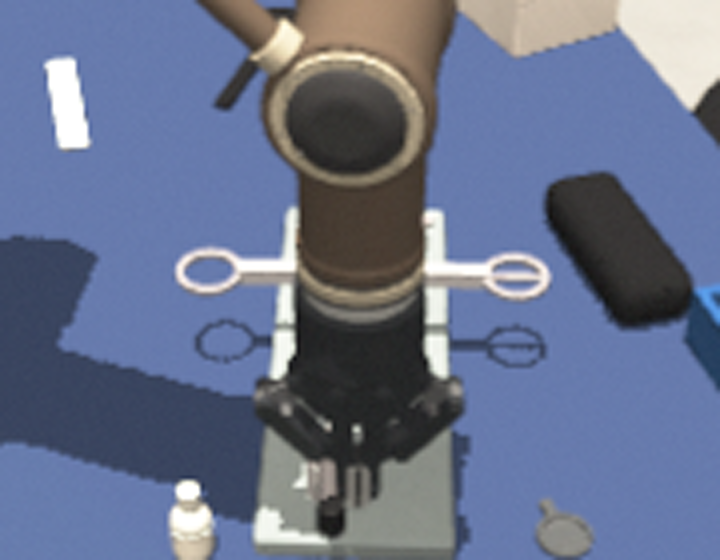

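```bash
python3 -m pendant '[{"offset":[-4.7,0,-1.8],"twist":[0,6,0],"grip":0},{"offset":[-3.1,0,-1.1],"twist":[0,4,0],"grip":0},{"offset":[0,0,0],"twist":[0,0,0],"grip":0}]'
python3 -m pendant '[{"offset":[-1.6,0,-0.6],"twist":[0,2,0],"grip":0},{"offset":[0,0,0],"twist":[0,0,0],"grip":0}]'
python3 st.py 12
```

```text
time: 17.48
ee_pos: [499.9, -178.5, 55.6]
tool_rot: [[0.908, 0.001, 0.42], [-0.42, -0.001, 0.908], [0.001, -1.0, -0.0]]
ft_force: [1.0, -2.0, 1.1]
grip_width: 0.1
time: 17.73
ee_pos: [498.0, -178.2, 55.5]
tool_rot: [[0.892, 0.0, 0.453], [-0.453, -0.0, 0.892], [0.001, -1.0, -0.0]]
ft_force: [1.1, -3.4, 2.7]
grip_width: -0.1
17.725 [ 498.  -178.2   55.5] r 198.0 ang -109.9 tool 63.1
scene origin 159 136
side origin 178 113
```

View pics/wrist12.png

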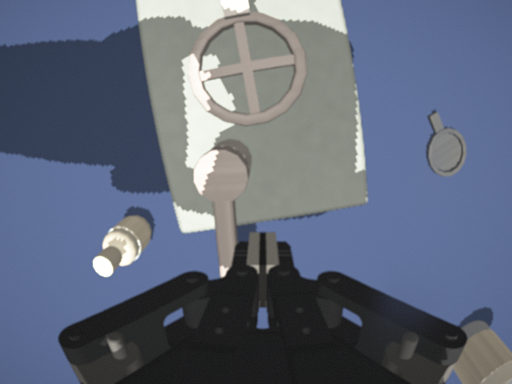

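```bash
python3 -m pendant '[{"offset":[-1.6,0,-0.6],"twist":[0,2,0],"grip":0},{"offset":[0,0,0],"twist":[0,0,0],"grip":0}]'
python3 -m pendant '[{"offset":[-1.5,0,0],"twist":[0,0,0],"grip":0},{"offset":[0,0,0],"twist":[0,0,0],"grip":0}]'
```

```text
time: 18.12
ee_pos: [496.8, -178.1, 55.5]
tool_rot: [[0.875, 0.002, 0.484], [-0.484, -0.001, 0.875], [0.002, -1.0, 0.0]]
ft_force: [2.1, -4.8, 1.4]
grip_width: -0.3
time: 18.38
ee_pos: [496.7, -178.0, 55.7]
tool_rot: [[0.875, 0.004, 0.484], [-0.484, -0.002, 0.875], [0.005, -1.0, 0.0]]
ft_force: [5.5, -5.3, -1.0]
grip_width: 0.3
```

```bash
python3 -m pendant '[{"offset":[-1.5,0,0],"twist":[0,0,0],"grip":0},{"offset":[0,0,0],"twist":[0,0,0],"grip":0}]'
python3 -m pendant '[{"offset":[5,0,0],"twist":[0,0,0],"grip":0},{"offset":[6,0,0],"twist":[0,0,0],"grip":0},{"offset":[6,0,0],"twist":[0,0,0],"grip":0},{"offset":[0,-15,0],"twist":[0,0,0],"grip":0},{"offset":[0,-40,0],"twist":[0,0,0],"grip":0},{"offset":[0,-60,0],"twist":[0,0,0],"grip":0},{"offset":[0,-50,-20],"twist":[0,0,0],"grip":0},{"offset":[0,0,-50],"twist":[0,0,0],"grip":0},{"offset":[0,0,0],"twist":[0,0,0],"grip":0}]'
python3 st.py 13
```

```text
time: 18.62
ee_pos: [496.6, -177.8, 56.0]
tool_rot: [[0.875, 0.007, 0.484], [-0.484, -0.003, 0.875], [0.008, -1.0, 0.001]]
ft_force: [6.7, -5.5, -2.8]
grip_width: 0.2
time: 19.75
ee_pos: [473.5, -247.8, 222.3]
tool_rot: [[0.873, 0.002, 0.487], [-0.487, -0.002, 0.873], [0.002, -1.0, -0.001]]
ft_force: [-0.1, 1.0, 0.1]
grip_width: -0.2
19.75 [ 473.5 -247.8  222.3] r 271.8 ang -109.8 tool 60.9
scene origin 159 136
side origin 178 113
```

View pics/wrist13.png

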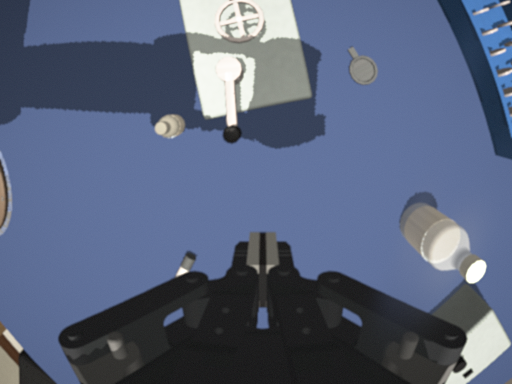

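View pics/side13z.png

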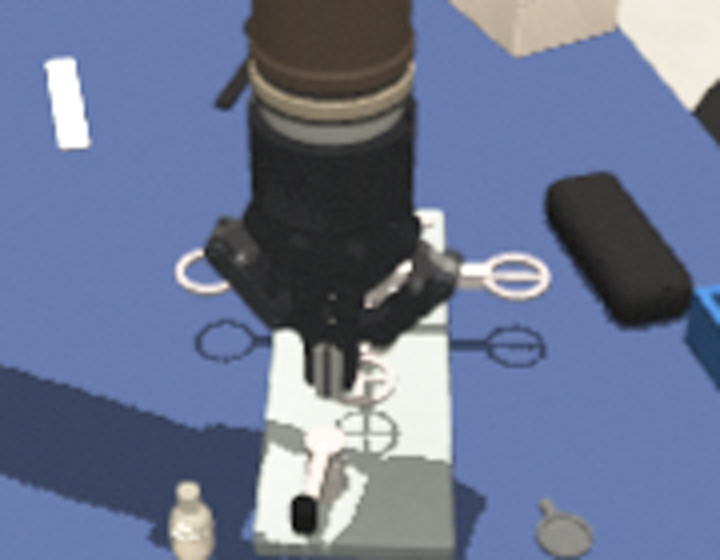

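View pics/scene13z.png

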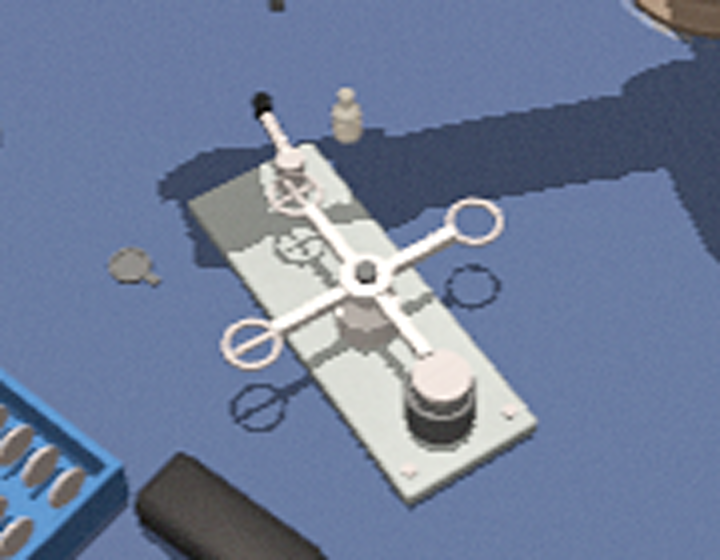

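Check the lever angle and the final disc position numerically.

Run:
```python
from h import *
c=optics.camera('wrist');s=optics.camera('scene');e=optics.camera('side')
f=lambda a,o,u,v,z: at(a,o[0]+(u+.5)/4-.5,o[1]+(v+.5)/4-.5,z)
so=(159,136);eo=(178,113)
A=lambda p,q:(np.hypot(*(q-p)[:2]).round(1),np.degrees(np.arctan2((q-p)[1],(q-p)[0])).round(1))
print('lever wrist',A(at(c,230,68,66,True),at(c,232,131,78,True)))
print('lever scene',A(f(s,so,291,158,66),f(s,so,262,98,78)))
print('lever side',A(f(e,eo,323,439,66),f(e,eo,304,501,78)))
n=f(s,so,366,271,95);b=f(s,so,444,376,80);em=f(s,so,474,221,80);ba=f(s,so,251,343,80)
print('disc scene',b,A((em+ba)/2,b),'lamp scene est 598.3,117.3',A((em+ba)/2,np.array([598.3,117.3,0])))
print('arms',A(ba,em))
```

```text
lever wrist (np.float64(62.8), np.float64(-116.4))
lever scene (np.float64(65.6), np.float64(-115.9))
lever side (np.float64(65.1), np.float64(-115.1))
disc scene [597.92612042 117.58850877  80.        ] (np.float64(111.8), np.float64(73.6)) lamp scene est 598.3,117.3 (np.float64(111.6), np.float64(73.4))
arms (np.float64(219.7), np.float64(163.0))
```

```bash
python3 -c "
from workcell import workorder; print(workorder.close_job())"
```

```text
the job is handed in; nothing more can be done
None
```

The solid disc covers the lamp window and the lock lever is home against its stop. I handed the job in at about 20 s; closing it reported no verdict.

- **Turret:** I straddled the solid-disc arm loosely with the fingers and pushed it about 160° clockwise. The push took about 2–3 N. I then backed off the arm before lifting the tool straight up.
- **Lever:** I pushed its bar with the closed fingers until it stopped moving and the force rose to about 9 N. Then I backed off and withdrew.

**Last checks**
- **Disc over window:** in the scene camera, the disc centre is within about 1 mm of the window centre measured earlier. The wrist camera gave about 2 mm, taken just before I backed off the arm. The limit is 8 mm.
- **Lever angle:** three views gave −115° to −116°, against an expected home angle of about −115°.
- **Bystanders and robot:** those in view looked unmoved by eye, but I did not re-measure them. The tool is clear of everything, at about 220 mm height with about 1 N (noise level) on the wrist.

The cameras disagreed with each other by 2–6 mm in absolute position. I therefore relied on comparisons within one camera for the final alignment. I did not measure spindle lift directly, but no vertical force above about 3 N showed in the readings.

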